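Put the spice sifter together on the steel plate

ROBOT

A 7-joint arm with a two-finger parallel gripper is mounted at the origin on the work surface. World frame = base frame: x ahead of the robot, y to its left, z up, the work surface at z = 0. Lengths are in mm, angles in rad, forces in N, time in s.
With the tool pointing down it reaches from about 400 to 875 mm from the base axis. Payload 4.4 kg.
Tool frame: the origin (TCP) lies at the very end of the fingers, on their centre line; the grasp point (between the pads) lies 19 mm behind it; z points along the fingers, y is the line along which they close (so a half turn about z gives the same grasp; the last joint's range is limited). The gripper opens to 85 mm and grips with 20 to 120 N. Pads are 22 mm wide; open, the fingers measure 114 mm over their backs; the gripper's body (76 mm by 85 mm) begins 54 mm behind the grasp point. The pads swing forward as they close: fully open they stand 13 mm farther back than shut.
Start: joints at [1.177, 0.628, 0.038, 1.517, -0.027, 0.996, -0.02], TCP at [209.302, -615.394, 231.313] pointing down, gripper open.
Joint ranges: [-3.06, 3.06], [-0.37, 2.12], [-1.25, 1.32], [0.18, 2.47], [-1.1, 4.24], [0.23, 1.98], [-2.94, 2.94]. Speed limits (rad/s): [2.57, 2.57, 3.14, 3.14, 3.14, 3.14, 3.14].

INTERFACE

Orientations are given as [roll, pitch, yaw] about the fixed x, y, z axes, in that order (R = Rz(yaw) Ry(pitch) Rx(roll)).
In Python, from cell import read_state, get_image, camera_info, finish_job gives the robot as it stands.
- The arm moves only by the tool play_rows, never from a script. Its argument "deltas" is one flat list of numbers, 7 for each row, row after row: the shift along the tool's x, y, z in mm, then the turn, a rotation vector about the tool's x, y, z in rad, then the opening, from 0 (shut) to 1 (fully open). In form: [dx, dy, dz, ax, ay, az, grip, dx, dy, dz, ax, ay, az, grip, ...]. A call has 1 to 10 rows; each row is the pose to reach, as a shift and turn from the pose commanded when the call began, along the tool's axes at that moment; what a row does not reach only later rows make up. A row lasts 1/8 s, in which the tool goes at most 62.5 mm and 10.7 degrees, less where a joint would pass 70% of its speed; a pose out of reach is approached as far as the arm can. A call with a gripper value outside its range is refused whole. The fingers move at their own pace and stop on an object; the grip force is fixed at half the most. Time passes only in rows, so rows that repeat a pose let the fingers close. It gives the time, the measured TCP pose, the force, the opening and the grip force at its end, in the units of the state.
- read_state(): the state, without advancing time (a new reading comes with each control period).
- get_image(name): name is "scene" or "top" or "wrist"; returns the picture (480x640x3 uint8, red, green, blue); there is no depth.
- camera_info(name): a dict with "fx", "fy", "cx", "cy" (pixels), "T" (4x4, takes a point from camera to world coordinates). Camera axes: x right, y down, z forward; pixel columns grow to the right and rows downward; lengths in mm; the calibration is good to about 2 mm. The wrist camera is an equidistant fisheye: a pixel r from the principal point sees the ray r / f radians off the axis. A picture is of the moment at which its call begins: read the wrist's pose just before it. camera_info takes no time and is no camera call; for the wrist camera it gives the pose at the moment of the call.
- finish_job(): hands the job in; it is judged then, once.
The state is a dict: "clock": time; "qpos": joint angles; "qd": joint speeds; "tau": joint torques, N m; "eef_pos": TCP position; "tool_rot": TCP orientation; "force": force on the tool from outside, world axes, zero at the start; "torque": the same for the moment, N m; "width": finger opening in mm; "gripper_force": force on a finger pad.
Only numpy, scipy, OpenCV 4.12 (cv2) and the standard library are available. Lean on these libraries where they do the work, as an engineer would, in place of code of your own. Each camera call takes 0.05 s, during which the arm holds its last target. There are 200 camera calls.

TASK

Put the steel spice sifter together on the middle of the steel plate, from the bottom up and one piece at a time: first the deep plain pot, then the sieve, then the divided tray, and last the knobbed lid, each seated properly on the one below. Take your hand off and leave the tower standing, and leave the two blue bowls, the canister and the ladle where they are.

Things in the scene. Friction and masses are not known exactly. Their poses are not given: they have to be found in the camera images.
- plate: Round steel plate fixed to the platform, 144 mm across, with a low rim 12 mm high and a flat floor 4 mm thick (its upper face 4 mm above the origin); a thin ring 70 mm across is marked round its middle. Origin: centre of its underside; z up.
- pot: Deep plain steel pot: nothing inside and no foot, flat bottom. Round, open-topped, 60 mm outside diameter, wall 3 mm (54 mm mouth). 56 mm high. Origin: centre of underside; z up; yaw random, of no matter. 110 g.
- sieve: Sieve, the shallowest of three steel cups; floor dotted with small dark holes. Round, open-topped, 60 mm outside diameter, wall 3 mm (54 mm mouth). 36 mm high in all. Tapered foot below, 7 mm high, 38 to 46 mm wide, drops into a 54 mm mouth till its shoulder sits on the rim. Seated on the pot its origin is 49 mm above the pot's. Origin: centre of underside; z up; yaw random, of no matter. 80 g.
- tray: Divided steel tray: a cross of thin walls inside, 15 mm below the rim. Round, open-topped, 60 mm outside diameter, wall 3 mm (54 mm mouth). 44 mm high in all. Tapered foot below, 7 mm high, 38 to 46 mm wide, drops into a 54 mm mouth till its shoulder sits on the rim. Seated on the sieve its origin is 29 mm above the sieve's. Origin: centre of underside; z up; yaw random, of no matter. 100 g.
- lid: Steel lid, a 60 mm disc 5 mm thick with a darker upright round knob in the middle, 18 mm in diameter and 26 mm high; the disc's upper face is 12 mm and the knob's top 38 mm above the origin. Tapered foot below, 7 mm high, 38 to 46 mm wide, drops into a 54 mm mouth till its shoulder sits on the rim. It lies right way up on its foot. Seated on the tray its origin is 37 mm above the tray's. Origin: centre of underside; z up; yaw random, of no matter. 70 g.
- bowl_a: Blue plastic bowl, 100 mm across the rim, 45 mm high. Origin: centre of its underside; z up. Loose; must be left alone.
- bowl_b: Another blue plastic bowl just like the first, 100 mm across the rim, 45 mm high. Origin: centre of its underside; z up. Loose; must be left alone.
- canister: Aluminium canister with a flip-top lid, 80 mm across, 85 mm high. Origin: centre of its underside; z up. Loose; must be left alone.
- ladle: Wooden ladle lying roughly along x, 315 mm long, up to 68 mm wide and 31 mm high, its bowl towards +x. Origin: 110 mm from the middle of its bowl, on the handle's line, at the platform's surface. Loose; must be left alone.
Mind the look-alikes: they are no part of the job. What is shaped like the pot but orange is not meant. Leave any red look-alike of the sieve alone.

How it is judged:
By the outcome, as a careful person would: the job done as asked, in the order asked, and still so for the second after the job is handed in, with the robot touching nothing.
It also fails if it takes over 122 s, if anything falls off the work surface, if the arm or the gripper's body presses on something with over 40 N, if the wrist force passes 120 N, or if a joint passes its speed limit or range.

## Working session

There is one attempt and no reset: what is moved stays moved. The work goes in short steps, Python scripts to look and compute and a tool call to move; the robot and the scene stay as the last step left them, time stands still between calls to the robot, and variables do not carry over. Pictures are saved under pics/ and viewed, at most 14 in all, crops included, and the job is handed in when it is done.

Besides the shell and the picture viewer there is one more tool, called after ">>>" by a JSON object that holds its "method" and its "body", one argument or row to a line. play_rows: Moves the arm, as the interface text tells. Its arguments: {"type":"object","properties":{"deltas":{"type":"array"}},"required":["deltas"]}

```bash
mkdir -p pics; ls
python3 - <<'E'
from cell import *
import cv2,numpy as np
print(read_state())
for n in("scene","top"):
    cv2.imwrite(f"pics/{n}0.png",get_image(n)[:,:,::-1]); c=camera_info(n);print(n,c)
print(camera_info("wrist"))
E
```

```text
pics
{'clock': 0.0, 'qpos': array([ 1.17722741,  0.62933665,  0.03848246,  1.51839269, -0.02700549,
        0.99631553, -0.02002452]), 'qd': array([-0.00233797,  0.00039721, -0.00205359,  0.00013039,  0.00095567,
       -0.0005836 ,  0.00029695]), 'tau': array([-6.41132319e-04, -5.63424361e+01,  1.22603774e+00, -1.93453735e+01,
        1.09904876e-02,  1.02621727e-02, -1.52277602e-05]), 'eef_pos': array([ 209.05401782, -614.78458455,  230.38809393]), 'tool_rot': array([-3.13966009e+00,  4.49639676e-05,  3.27708127e-01]), 'force': array([ 0.28291032, -0.05604835, -0.47003032]), 'torque': array([-0.02165057,  0.00057811,  0.01730896]), 'gripper_force': 0.0, 'width': 85.59230137611853}
scene {'fx': 460.55403685645064, 'fy': 460.55403685645064, 'cx': 317.78358905216567, 'cy': 238.73700727804197, 'T': array([[ 1.50612586e-01,  7.02470253e-01, -6.95594273e-01,
         1.26258648e+03],
       [ 9.88399026e-01, -9.30677570e-02,  1.20023993e-01,
        -1.13576698e+02],
       [ 1.95758861e-02, -7.05601825e-01, -7.08338089e-01,
         7.79374565e+02],
       [ 0.00000000e+00,  0.00000000e
[... 255 characters left out ...]
[-9.99881479e-01,  1.29667275e-02, -8.30009455e-03,
         3.07055799e+00],
       [ 7.31291994e-03, -7.44066519e-02, -9.97201169e-01,
         1.16545578e+03],
       [ 0.00000000e+00,  0.00000000e+00,  0.00000000e+00,
         1.00000000e+00]])}
{'fx': 371.64829954431775, 'fy': 371.64829954431775, 'cx': 316.1334830873844, 'cy': 234.97621032868642, 'T': array([[ 3.20953218e-01, -9.08161032e-01, -2.68761180e-01,
         2.78268283e+02],
       [-9.47093369e-01, -3.08293154e-01, -8.92719544e-02,
        -5.91858730e+02],
       [-1.78392135e-03,  2.83194052e-01, -9.59060971e-01,
         3.74138364e+02],
       [ 0.00000000e+00,  0.00000000e+00,  0.00000000e+00,
         1.00000000e+00]])}
```

View pics/top0.png

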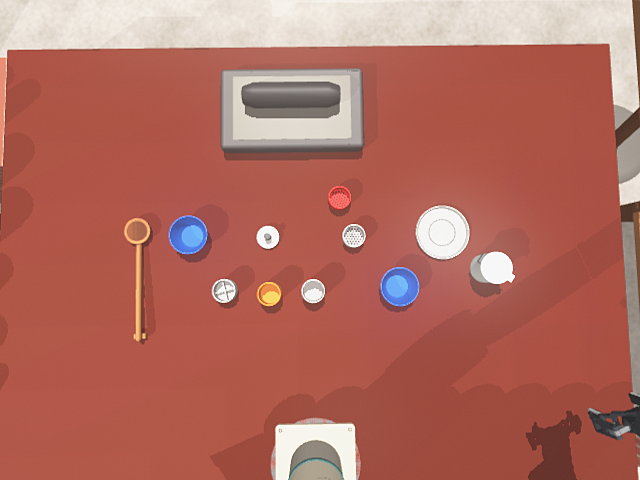

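View pics/scene0.png

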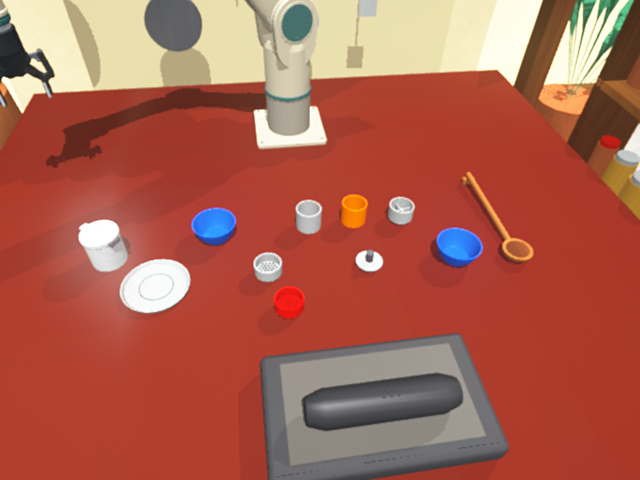

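The top view shows the plate (442,232), pot (313,291), sieve (353,236), tray (224,291) and lid (267,237). The look-alikes are orange (269,294) and red (339,197), and the bowls are at (188,235) and (400,287). The canister is at (492,268) and the ladle is on the left. I'll fit silhouettes in both cameras.

```bash
cat > m.py <<'E'
import numpy as np,cv2
from scipy.optimize import minimize
from cell import camera_info
def proj(P,c):
    T=c["T"];q=(np.asarray(P)-T[:3,3])@T[:3,:3]
    return np.c_[q[:,0]/q[:,2]*c["fx"]+c["cx"],q[:,1]/q[:,2]*c["fy"]+c["cy"]]
def back(u,v,z,c):
    d=c["T"][:3,:3]@[(u-c["cx"])/c["fx"],(v-c["cy"])/c["fy"],1];o=c["T"][:3,3]
    return o+d*(z-o[2])/d[2]
A=np.linspace(0,2*np.pi,60)
def outline(x,y,rz,c):
    P=np.vstack([np.c_[x+r*np.cos(A),y+r*np.sin(A),0*A+z] for r,z in rz])
    return cv2.convexHull(proj(P,c).astype(np.float32))[:,0]
def blob(img,u,v,w=45):
    hsv=cv2.cvtColor(img,cv2.COLOR_RGB2HSV)
    m=((hsv[...,1]<90)&(hsv[...,2]>70)).astype(np.uint8)
    n,l,s,ce=cv2.connectedComponentsWithStats(m)
    ok=[i for i in range(1,n) if s[i,4]>30 and np.hypot(*(ce[i]-[u,v]))<12]
    k=np.isin(l,ok).astype(np.uint8)
    p=np.argwhere(k)[:,::-1].astype(np.int32)
    h=cv2.convexHull(p); o=np.zeros_like(m);cv2.fillConvexPoly(o,h,1);return o
def fit(o,rz,c,z0):
    M=cv2.moments(o,True);g=back(M['m10']/M['m00'],M['m01']/M['m00'],z0,c)[:2]
    S=8
    ys,xs=np.nonzero(o);b=(xs.min()-12,ys.min()-12,xs.max()+13,ys.max()+13)
    big=cv2.resize(o[b[1]:b[3],b[0]:b[2]],None,fx=S,fy=S,interpolation=0)
    def f(p):
        q=outline(*p,rz,c);q=(q-[b[0]-.5,b[1]-.5])*S
        t=np.zeros_like(big);cv2.fillConvexPoly(t,q.round().astype(np.int32),1)
        return (t!=big).sum()/big.sum()
    r=minimize(f,g,method='Nelder-Mead',options=dict(initial_simplex=[g,g+[6,0],g+[0,6]],xatol=.1))
    return r.x,r.fun
RZ=dict(plate=[(68,0),(72,12)],pot=[(30,0),(30,56)],sieve=[(19,0),(30,7),(30,36)],tray=[(19,0),(30,7),(30,44)],lid=[(30,7),(30,12)])
E
python3 - <<'E'
from m import *
px=dict(plate=((442,232),(156,286)),pot=((313,291),(308,217)),sieve=((353,236),(267,267)),tray=((224,291),(401,210)),lid=((267,237),(369,261)))
for j,n in enumerate(("top","scene")):
    im=cv2.imread(f"pics/{n}0.png")[:,:,::-1].copy();c=camera_info(n);d=im.copy()
    for k,v in px.items():
        x,e=fit(blob(im,*v[j]),RZ[k],c,RZ[k][-1][1]/2 if k!='plate' else 12)
        print(n,k,x.round(1),round(e,3))
        cv2.polylines(d,[outline(*x,RZ[k],c).round().astype(np.int32)],1,(0,255,0))
    s=d[170:320,190:490] if n=="top" else d[180:330,110:430]
    cv2.imwrite(f"pics/fit_{n}.png",cv2.resize(s,None,fx=2.5,fy=2.5)[:,:,::-1])
a,b=[cv2.imread(f"pics/fit_{n}.png") for n in("top","scene")]
b=cv2.resize(b,(750,375));cv2.imwrite("pics/fit.png",cv2.resize(np.vstack([a,b]),(600,600)))
E
```

```text
top plate [ 599.3 -348. ] 0.052
top pot [ 4.497e+02 -2.000e-01] 0.077
top sieve [ 591.8 -109.6] 0.064
top tray [452.9 228.9] 0.059
top lid [592.9 118.3] 0.076
scene plate [ 595.9 -347.5] 0.034
scene pot [446.5   2.1] 0.055
scene sieve [ 589.  -107.3] 0.057
scene tray [450.3 232.2] 0.066
scene lid [590.3 120.6] 0.092
```

View pics/fit.png

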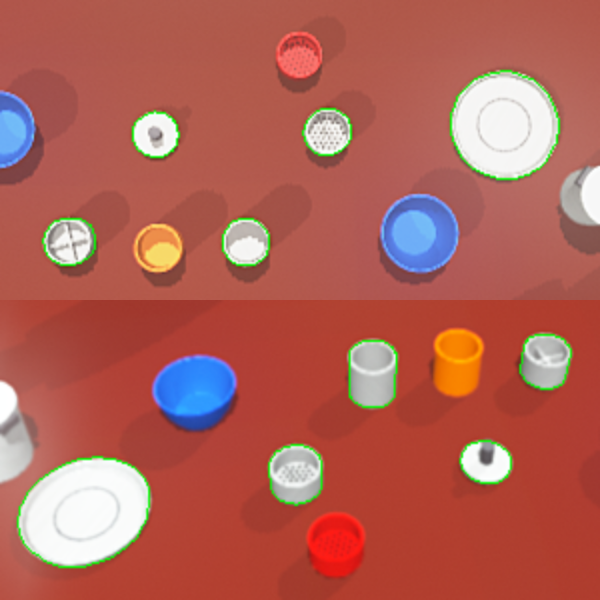

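Both cameras agree to about 3 mm, and the difference is systematic, so I'll use the averages. Next is a helper that works out moves, starting with the approach to the pot.

```bash
cat > d.py <<'E'
import sys,numpy as np
from scipy.spatial.transform import Rotation as R
from cell import read_state
s=read_state();R0=R.from_euler('xyz',s["tool_rot"]);p=s["eef_pos"]
print(p.round(1),s["tool_rot"].round(4),s["force"].round(1),round(s["width"],1),s["clock"])
Rt=R.from_euler('xyz',[np.pi,0,np.pi/2])
for a in sys.argv[1:]:
    t=np.array(eval(a));print(t,R0.inv().apply(t-p).round(1),(R0.inv()*Rt).as_rotvec().round(4))
E
python3 d.py 560,-200,240 448,1,240
```

```text
[ 209.1 -614.8  230.5] [-3.1398  0.      0.3278] [ 0.  -0.5  0.5] 85.4 0.1
[ 560 -200  240] [ 465.8 -279.8   -9. ] [-1.600e-03 -1.100e-03 -1.243e+00]
[448   1 240] [ 424.4 -506.2   -8.6] [-1.600e-03 -1.100e-03 -1.243e+00]
```

>>> {"method": "play_rows", "body": {
  "deltas": [466,-280,-9,0,0,-1.243,1,466,-280,-9,0,0,-1.243,1,466,-280,-9,0,0,-1.243,1,466,-280,-9,0,0,-1.243,1,466,-280,-9,0,0,-1.243,1,466,-280,-9,0,0,-1.243,1,466,-280,-9,0,0,-1.243,1,466,-280,-9,0,0,-1.243,1,424,-506,-9,0,0,-1.243,1,424,-506,-9,0,0,-1.243,1]
}}

```text
clock: 1.35
eef_pos: [489.2, -113.8, 239.3]
tool_rot: [-3.141, -0.001, 1.571]
force: [0.1, 1.1, -0.5]
width: 85.5
gripper_force: 0.0
```

```bash
python3 d.py 448,1,150 448,1,24
```

```text
[ 489.2 -113.8  239.3] [-3.1409e+00 -9.0000e-04  1.5714e+00] [ 0.1  1.1 -0.5] 85.5 1.35
[448   1 150] [114.7 -41.1  89.4] [-0.0007 -0.0009  0.0006]
[448   1  24] [114.6 -41.  215.4] [-0.0007 -0.0009  0.0006]
```

>>> {"method": "play_rows", "body": {
  "deltas": [115,-41,0,0,0,0,1,115,-41,0,0,0,0,1,115,-41,80,0,0,0,1,115,-41,80,0,0,0,1,115,-41,80,0,0,0,1,115,-41,80,0,0,0,1]
}}

```text
clock: 2.1
eef_pos: [449.4, -1.1, 160.6]
tool_rot: [3.14, -0.0, 1.57]
force: [-0.4, 0.4, 0.4]
width: 85.2
gripper_force: 0.0
```

```bash
python3 d.py 448,1,24;  python3 - <<'E'
from m import *
from cell import *
c=camera_info("wrist");im=get_image("wrist")[:,:,::-1].copy()
T=c["T"]
for (x,y,z) in [(448,1,56)]:
    P=np.array([[x+30*np.cos(a),y+30*np.sin(a),z] for a in A]);q=(P-T[:3,3])@T[:3,:3]
    th=np.arctan2(np.hypot(q[:,0],q[:,1]),q[:,2]);ph=np.arctan2(q[:,1],q[:,0])
    uv=np.c_[c["cx"]+c["fx"]*th*np.cos(ph),c["cy"]+c["fy"]*th*np.sin(ph)]
    cv2.polylines(im,[uv.round().astype(np.int32)],1,(0,255,0))
cv2.imwrite("pics/w1.png",im)
E
```

```text
[449.4  -1.1 160.6] [ 3.1404e+00 -1.0000e-04  1.5704e+00] [-0.4  0.4  0.4] 85.2 2.1
[448   1  24] [  2.1  -1.6 136.6] [ 0.0012 -0.0001 -0.0004]
```

View pics/w1.png

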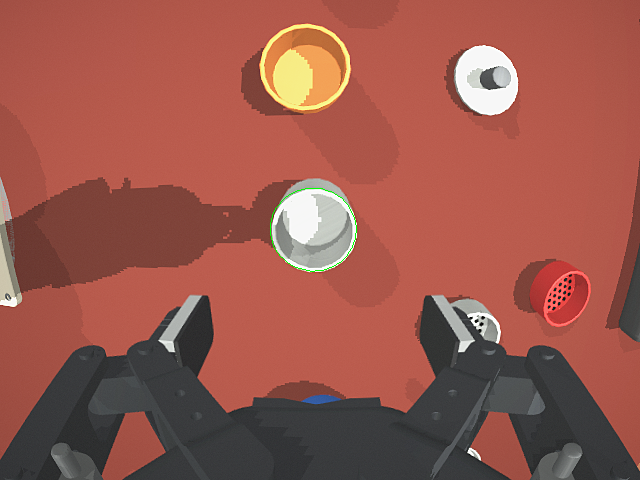

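The projected rim matches the pot at (314,230) in the wrist view. I'll descend and grip.

>>> {"method": "play_rows", "body": {
  "deltas": [2,-1.5,60,0,0,0,1,2,-1.5,110,0,0,0,1,2,-1.5,138,0,0,0,1,2,-1.5,138,0,0,0,1,2,-1.5,138,0,0,0,0,2,-1.5,138,0,0,0,0,2,-1.5,138,0,0,0,0,2,-1.5,138,0,0,0,0,2,-1.5,138,0,0,0,0]
}}

```text
clock: 3.28
eef_pos: [448.8, 0.9, 24.1]
tool_rot: [3.137, 0.0, 1.571]
force: [-1.0, 0.6, 7.4]
width: 59.0
gripper_force: 63.2
```

```bash
python3 d.py 448,1,22
```

```text
[448.8   0.9  24.1] [3.1372e+00 1.0000e-04 1.5706e+00] [-1.   0.6  7.4] 59.0 3.275
[448   1  22] [ 0.1 -0.8  2.1] [ 0.0044  0.0001 -0.0002]
```

>>> {"method": "play_rows", "body": {
  "deltas": [0,0,-60,0,0,0,0,0,0,-110,0,0,0,0,-60,25,-125,0,0,0,0,-349,149,-125,0,0,0,0,-349,149,-125,0,0,0,0,-349,149,-125,0,0,0,0,-349,149,-125,0,0,0,0,-349,149,-125,0,0,0,0,-349,149,-125,0,0,0,0,-349,149,-125,0,0,0,0]
}}

```text
clock: 4.53
eef_pos: [596.0, -347.6, 147.8]
tool_rot: [3.141, -0.001, 1.57]
force: [-0.8, 0.7, -0.8]
width: 58.8
gripper_force: 65.4
```

```bash
python3 d.py 597.6,-347.7,29
```

```text
[ 596.  -347.6  147.8] [ 3.1408e+00 -1.0000e-03  1.5704e+00] [-0.8  0.7 -0.8] 58.8 4.525
[ 597.6 -347.7   29. ] [ -0.2   1.5 118.8] [ 0.0008 -0.001  -0.0004]
```

>>> {"method": "play_rows", "body": {
  "deltas": [0,1.5,55,0,0,0,0,0,1.5,100,0,0,0,0,0,1.5,113,0,0,0,0,0,1.5,116,0,0,0,0,0,1.5,118,0,0,0,0,0,1.5,118,0,0,0,0,0,1.5,118,0,0,0,0]
}}

```text
clock: 5.4
eef_pos: [598.3, -348.4, 30.1]
tool_rot: [3.14, 0.001, 1.571]
force: [-0.1, 0.7, -0.7]
width: 58.8
gripper_force: 65.3
```

```bash
python3 d.py 597.6,-347.7,28
```

```text
[ 598.3 -348.4   30.1] [3.1401e+00 8.0000e-04 1.5706e+00] [-0.1  0.7 -0.7] 58.8 5.4
[ 597.6 -347.7   28. ] [ 0.7 -0.7  2.1] [ 0.0015  0.0008 -0.0002]
```

>>> {"method": "play_rows", "body": {
  "deltas": [0.5,-0.5,1,0,0,0,0,0.5,-0.5,2,0,0,0,0,0.5,-0.5,2.5,0,0,0,0,0.5,-0.5,2.5,0,0,0,0]
}}

```text
clock: 5.9
eef_pos: [597.4, -347.8, 28.2]
tool_rot: [3.141, 0.001, 1.57]
force: [-4.3, 1.4, 8.9]
width: 58.7
gripper_force: 66.4
```

Contact at the expected height (8.9 N). I'll release and rise.

>>> {"method": "play_rows", "body": {
  "deltas": [0,0,0,0,0,0,1,0,0,0,0,0,0,1,0,0,0,0,0,0,1,0,0,0,0,0,0,1,0,0,-40,0,0,0,1,0,0,-100,0,0,0,1,0,0,-150,0,0,0,1,0,0,-150,0,0,0,1,0,0,-150,0,0,0,1]
}}

```text
clock: 7.02
eef_pos: [596.6, -347.5, 175.9]
tool_rot: [-3.14, -0.0, 1.571]
force: [-0.2, 0.1, -0.0]
width: 85.7
gripper_force: 0.0
```

```bash
python3 d.py 590.4,-108.4,170
```

```text
[ 596.6 -347.5  175.9] [-3.1404e+00 -1.0000e-04  1.5708e+00] [-0.2  0.1 -0. ] 85.7 7.025
[ 590.4 -108.4  170. ] [239.1  -6.2   5.9] [-0.0011 -0.0001  0.    ]
```

>>> {"method": "play_rows", "body": {
  "deltas": [239,-6,6,0,0,0,1,239,-6,6,0,0,0,1,239,-6,6,0,0,0,1,239,-6,6,0,0,0,1,239,-6,6,0,0,0,1,239,-6,6,0,0,0,1,239,-6,6,0,0,0,1]
}}

```text
clock: 7.9
eef_pos: [590.7, -110.6, 169.5]
tool_rot: [-3.14, 0.001, 1.568]
force: [0.2, -0.5, -0.6]
width: 85.3
gripper_force: 0.0
```

```bash
cat > look.py <<'E'
import sys
from m import *
from cell import *
# args: name, wrist circle x,y,z ; [circles in scene crop]
def wproj(P,c):
    T=c["T"];q=(np.asarray(P)-T[:3,3])@T[:3,:3]
    th=np.arctan2(np.hypot(q[:,0],q[:,1]),q[:,2]);ph=np.arctan2(q[:,1],q[:,0])
    return np.c_[c["cx"]+c["fx"]*th*np.cos(ph),c["cy"]+c["fy"]*th*np.sin(ph)]
circ=lambda x,y,z,r=30:np.c_[x+r*np.cos(A),y+r*np.sin(A),0*A+z]
def dr(im,uv):cv2.polylines(im,[(uv*16).round().astype(np.int32)],1,(0,255,0),1,cv2.LINE_AA,4)
x,y,z,h=eval(sys.argv[2])
c=camera_info("wrist");w=get_image("wrist")[:,:,::-1].copy();dr(w,wproj(circ(x,y,z),c))
out=[cv2.resize(w[100:400,120:520],(400,300))]
for n,r in(("top",(180,390,100,75)),("scene",(210,90,140,105))):
    im=get_image(n)[:,:,::-1].copy();k=im[r[0]:r[0]+r[3],r[1]:r[1]+r[2]]
    k=cv2.resize(k,(400,300),interpolation=cv2.INTER_CUBIC);f=400/r[2]
    for zz in h: dr(k,(proj(circ(597.5,-347.7,zz),camera_info(n))-[r[1]-.5,r[0]-.5])*f)
    out.append(k)
cv2.imwrite(f"pics/{sys.argv[1]}.png",np.vstack([np.hstack(out[:2]),np.hstack([out[2],np.zeros_like(out[2])])]))
E
python3 d.py 590.4,-108.4,10; python3 look.py s1 590.4,-108.4,36,[60]
```

```text
[ 590.7 -110.6  169.5] [-3.140e+00  7.000e-04  1.568e+00] [ 0.2 -0.5 -0.6] 85.3 7.9
[ 590.4 -108.4   10. ] [  2.4  -0.  159.5] [-0.0016  0.0007 -0.0028]
```

View pics/s1.png

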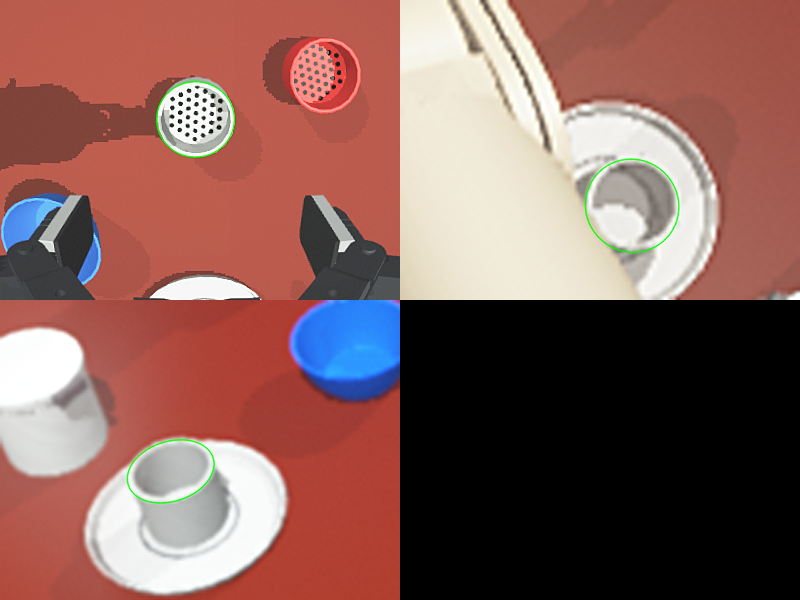

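The pot stands centred in the ring (scene panel 176,500), and the sieve fit holds in the wrist panel (195,119). Next I'll grip the sieve.

>>> {"method": "play_rows", "body": {
  "deltas": [2.5,0,60,0,0,0,1,2.5,0,120,0,0,0,1,2.5,0,150,0,0,0,1,2.5,0,160,0,0,0,1,2.5,0,160,0,0,0,0,2.5,0,160,0,0,0,0,2.5,0,160,0,0,0,0,2.5,0,160,0,0,0,0,2.5,0,160,0,0,0,0]
}}

```text
clock: 9.18
eef_pos: [592.7, -106.3, 12.3]
tool_rot: [3.138, 0.001, 1.571]
force: [-0.9, -1.1, 6.6]
width: 59.0
gripper_force: 65.0
```

```bash
python3 d.py 590.4,-108.4,170 597.5,-347.7,170
```

```text
[ 592.7 -106.3   12.3] [3.1384e+00 6.0000e-04 1.5706e+00] [-0.9 -1.1  6.6] 59.0 9.175
[ 590.4 -108.4  170. ] [  -2.2   -1.8 -157.7] [ 0.0032  0.0006 -0.0002]
[ 597.5 -347.7  170. ] [-241.5    5.4 -157.5] [ 0.0032  0.0006 -0.0002]
```

>>> {"method": "play_rows", "body": {
  "deltas": [0,0,-60,0,0,0,0,0,0,-110,0,0,0,0,0,0,-140,0,0,0,0,-239,5,-140,0,0,0,0,-239,5,-140,0,0,0,0,-239,5,-140,0,0,0,0,-239,5,-140,0,0,0,0,-239,5,-140,0,0,0,0,-239,5,-140,0,0,0,0,-239,5,-140,0,0,0,0]
}}

```text
clock: 10.42
eef_pos: [596.8, -342.9, 150.9]
tool_rot: [3.141, -0.001, 1.573]
force: [1.0, -0.3, -0.1]
width: 58.3
gripper_force: 65.4
```

```bash
python3 d.py 597.5,-345.6,75 597.5,-345.6,65.3
```

```text
[ 596.8 -342.9  150.9] [ 3.1411e+00 -1.0000e-03  1.5735e+00] [ 1.  -0.3 -0.1] 58.3 10.425
[ 597.5 -345.6   75. ] [-2.7  0.7 75.9] [ 0.0005 -0.001   0.0027]
[ 597.5 -345.6   65.3] [-2.7  0.6 85.6] [ 0.0005 -0.001   0.0027]
```

>>> {"method": "play_rows", "body": {
  "deltas": [-1,0.5,30,0,0,0,0,-1,0.5,60,0,0,0,0,-1,0.5,72,0,0,0,0,-1,0.5,72,0,0,0,0,-1,0.5,72,0,0,0,0]
}}

```text
clock: 11.05
eef_pos: [597.9, -346.0, 79.9]
tool_rot: [3.139, 0.001, 1.571]
force: [-0.6, 0.4, -0.4]
width: 59.0
gripper_force: 65.3
```

```bash
python3 d.py 597.5,-345.6,65.3
```

```text
[ 597.9 -346.    79.9] [3.1394e+00 7.0000e-04 1.5712e+00] [-0.6  0.4 -0.4] 59.0 11.05
[ 597.5 -345.6   65.3] [ 0.4 -0.4 14.6] [0.0022 0.0007 0.0004]
```

>>> {"method": "play_rows", "body": {
  "deltas": [0.4,-0.4,5,0,0,0,0,0.4,-0.4,9,0,0,0,0,0.4,-0.4,12,0,0,0,0,0.4,-0.4,13.5,0,0,0,0,0.4,-0.4,14.5,0,0,0,0,0.4,-0.4,15,0,0,0,0,0.4,-0.4,15,0,0,0,0]
}}

```text
clock: 11.92
eef_pos: [596.2, -345.7, 65.4]
tool_rot: [-3.141, 0.001, 1.571]
force: [-4.0, 1.1, 10.1]
width: 58.9
gripper_force: 66.4
```

Seated at the expected height (65.4). I'll release and rise.

>>> {"method": "play_rows", "body": {
  "deltas": [0,0,0,0,0,0,1,0,0,0,0,0,0,1,0,0,0,0,0,0,1,0,0,0,0,0,0,1,0,0,-40,0,0,0,1,0,0,-100,0,0,0,1,0,0,-140,0,0,0,1,0,0,-140,0,0,0,1,0,0,-140,0,0,0,1]
}}

```text
clock: 13.05
eef_pos: [595.7, -345.6, 202.7]
tool_rot: [-3.14, -0.0, 1.571]
force: [-1.6, 0.4, -0.3]
width: 85.5
gripper_force: 0.0
```

```bash
python3 d.py 451.6,230.5,200 451.6,230.5,170
```

```text
[ 595.7 -345.6  202.7] [-3.1403e+00 -2.0000e-04  1.5707e+00] [-1.6  0.4 -0.3] 85.5 13.05
[451.6 230.5 200. ] [ 576.1 -144.1    3. ] [-0.0013 -0.0002 -0.0001]
[451.6 230.5 170. ] [ 576.1 -144.1   33. ] [-0.0013 -0.0002 -0.0001]
```

>>> {"method": "play_rows", "body": {
  "deltas": [576,-144,3,0,0,0,1,576,-144,3,0,0,0,1,576,-144,3,0,0,0,1,576,-144,3,0,0,0,1,576,-144,3,0,0,0,1,576,-144,3,0,0,0,1,576,-144,3,0,0,0,1,576,-144,3,0,0,0,1,576,-144,3,0,0,0,1,576,-144,3,0,0,0,1]
}}

```text
clock: 14.3
eef_pos: [449.9, 233.7, 199.3]
tool_rot: [-3.139, -0.001, 1.576]
force: [0.0, -0.5, -0.6]
width: 85.5
gripper_force: 0.0
```

>>> {"method": "play_rows", "body": {
  "deltas": [0,0,30,0,0,0,1,0,0,30,0,0,0,1,0,0,30,0,0,0,1]
}}

```text
clock: 14.68
eef_pos: [452.2, 229.7, 170.2]
tool_rot: [-3.14, 0.001, 1.57]
force: [-0.5, 0.9, -0.2]
width: 85.3
gripper_force: 0.0
```

```bash
python3 d.py 451.6,230.5,14;python3 look.py s2 451.6,230.5,44,[89]
```

```text
[452.2 229.7 170.2] [-3.1404e+00  6.0000e-04  1.5700e+00] [-0.5  0.9 -0.2] 85.3 14.675
[451.6 230.5  14. ] [  0.9  -0.4 156.2] [-0.0012  0.0006 -0.0008]
```

View pics/s2.png

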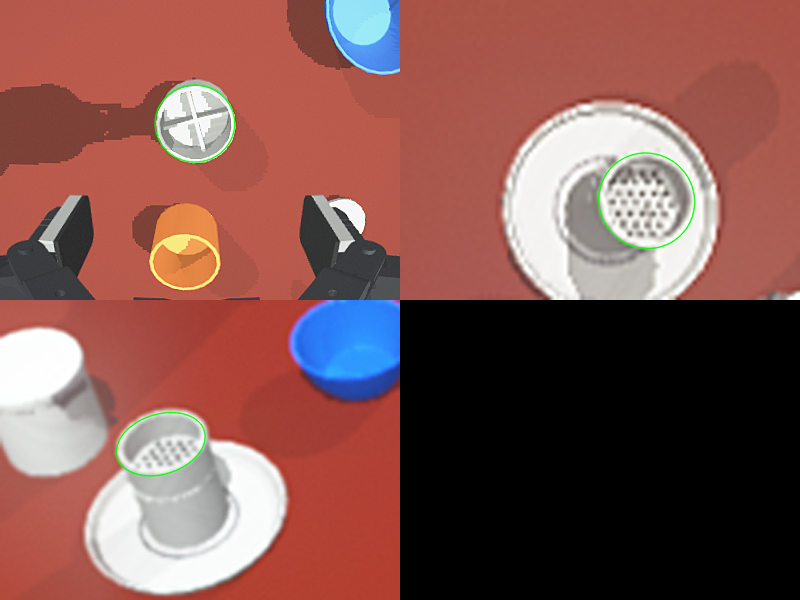

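The sieve sits level on the pot (scene panel 162,445), and the tray matches the prediction at (195,122). Next I'll grip the tray.

>>> {"method": "play_rows", "body": {
  "deltas": [0.8,-0.4,60,0,0,0,1,0.8,-0.4,120,0,0,0,1,0.8,-0.4,147,0,0,0,1,0.8,-0.4,156,0,0,0,1,0.8,-0.4,156,0,0,0,0,0.8,-0.4,156,0,0,0,0,0.8,-0.4,156,0,0,0,0,0.8,-0.4,156,0,0,0,0,0.8,-0.4,156,0,0,0,0]
}}

```text
clock: 15.95
eef_pos: [453.0, 231.7, 16.2]
tool_rot: [3.139, -0.001, 1.57]
force: [-0.4, -0.6, 7.0]
width: 57.6
gripper_force: 64.6
```

```bash
python3 d.py 597.5,-347.7,195
```

```text
[453.  231.7  16.2] [ 3.1389e+00 -1.4000e-03  1.5705e+00] [-0.4 -0.6  7. ] 57.6 15.95
[ 597.5 -347.7  195. ] [-579.1  145.2 -179.2] [ 0.0027 -0.0014 -0.0003]
```

>>> {"method": "play_rows", "body": {
  "deltas": [0,0,-60,0,0,0,0,0,0,-120,0,0,0,0,-20,5,-170,0,0,0,0,-578,144.5,-184,0,0,0,0,-578,144.5,-184,0,0,0,0,-578,144.5,-184,0,0,0,0,-578,144.5,-184,0,0,0,0,-578,144.5,-184,0,0,0,0,-578,144.5,-184,0,0,0,0,-578,144.5,-184,0,0,0,0]
}}

```text
clock: 17.2
eef_pos: [563.2, -215.6, 196.3]
tool_rot: [3.14, 0.001, 1.57]
force: [0.7, 1.0, -0.2]
width: 57.5
gripper_force: 65.0
```

```bash
python3 d.py 597.5,-346.5,200
```

```text
[ 563.2 -215.6  196.3] [3.1400e+00 5.0000e-04 1.5703e+00] [ 0.7  1.  -0.2] 57.5 17.2
[ 597.5 -346.5  200. ] [-130.9   34.3   -3.6] [ 0.0016  0.0005 -0.0005]
```

>>> {"method": "play_rows", "body": {
  "deltas": [-125,33,0,0,0,0,0,-125,33,0,0,0,0,0,-125,33,0,0,0,0,0,-125,33,40,0,0,0,0,-125,33,70,0,0,0,0,-125,33,80,0,0,0,0,-125,33,80,0,0,0,0,-125,33,80,0,0,0,0]
}}

```text
clock: 18.2
eef_pos: [597.1, -338.3, 116.9]
tool_rot: [3.139, 0.001, 1.571]
force: [0.0, -0.6, -0.7]
width: 57.4
gripper_force: 65.0
```

```bash
python3 d.py 597.3,-346.5,98.2
```

```text
[ 597.1 -338.3  116.9] [3.1391e+00 1.0000e-03 1.5709e+00] [ 0.  -0.6 -0.7] 57.4 18.2
[ 597.3 -346.5   98.2] [-8.2  0.2 18.7] [0.0025 0.001  0.0001]
```

>>> {"method": "play_rows", "body": {
  "deltas": [-8,0.2,0,0,0,0,0,-8,0.2,0,0,0,0,0,-8,0.2,5,0,0,0,0,-8,0.2,5,0,0,0,0]
}}

```text
clock: 18.7
eef_pos: [595.8, -345.8, 109.5]
tool_rot: [-3.141, -0.001, 1.571]
force: [-0.8, 0.1, -1.4]
width: 57.4
gripper_force: 65.0
```

```bash
python3 d.py 597.3,-346.5,98.2
```

```text
[ 595.8 -345.8  109.5] [-3.1405e+00 -7.0000e-04  1.5710e+00] [-0.8  0.1 -1.4] 57.4 18.7
[ 597.3 -346.5   98.2] [-0.7  1.5 11.3] [-0.0011 -0.0007  0.0002]
```

>>> {"method": "play_rows", "body": {
  "deltas": [-0.7,1,4,0,0,0,0,-0.7,1,7,0,0,0,0,-0.7,1,9,0,0,0,0,-0.7,1,10.5,0,0,0,0,-0.7,1,11.5,0,0,0,0,-0.7,1,11.5,0,0,0,0]
}}

```text
clock: 19.45
eef_pos: [597.2, -346.9, 98.6]
tool_rot: [3.142, 0.0, 1.571]
force: [-0.2, 0.3, -0.4]
width: 57.5
gripper_force: 65.0
```

>>> {"method": "play_rows", "body": {
  "deltas": [0,0,0.7,0,0,0,0,0,0,1.5,0,0,0,0,0,0,1.5,0,0,0,0]
}}

```text
clock: 19.82
eef_pos: [597.4, -347.0, 98.3]
tool_rot: [3.141, 0.001, 1.571]
force: [-2.2, 1.1, 6.0]
width: 57.2
gripper_force: 65.7
```

>>> {"method": "play_rows", "body": {
  "deltas": [0,0,0,0,0,0,1,0,0,0,0,0,0,1,0,0,0,0,0,0,1,0,0,0,0,0,0,1,0,0,-40,0,0,0,1,0,0,-80,0,0,0,1,0,0,-110,0,0,0,1,0,0,-110,0,0,0,1]
}}

```text
clock: 20.82
eef_pos: [598.9, -347.3, 210.0]
tool_rot: [3.137, 0.002, 1.571]
force: [0.1, -0.2, -0.2]
width: 85.3
gripper_force: 0.0
```

>>> {"method": "play_rows", "body": {
  "deltas": [466,-6,0,0,0,0,1,466,-6,0,0,0,0,1,466,-6,0,0,0,0,1,466,-6,0,0,0,0,1,466,-6,0,0,0,0,1,466,-6,0,0,0,0,1,466,-6,0,0,0,0,1,466,-6,30,0,0,0,1,466,-6,50,0,0,0,1,466,-6,50,0,0,0,1]
}}

```text
clock: 22.08
eef_pos: [589.3, 118.7, 154.6]
tool_rot: [-3.136, 0.002, 1.572]
force: [0.6, 0.6, -0.4]
width: 85.1
gripper_force: 0.0
```

>>> {"method": "play_rows", "body": {
  "deltas": [0,0,0,0,0,0,0.5,0,0,0,0,0,0,0.5,0,0,0,0,0,0,0.5]
}}

```text
clock: 22.45
eef_pos: [591.7, 118.8, 157.8]
tool_rot: [3.14, -0.0, 1.57]
force: [0.8, -0.3, -0.9]
width: 42.5
gripper_force: 0.0
```

```bash
python3 d.py 591.6,119.5,17;python3 look.py s3 591.6,119.5,12,[126]
```

```text
[591.7 118.8 157.8] [ 3.1403e+00 -2.0000e-04  1.5699e+00] [ 0.8 -0.3 -0.9] 42.5 22.45
[591.6 119.5  17. ] [  0.7  -0.3 140.8] [ 0.0013 -0.0002 -0.0009]
```

View pics/s3.png

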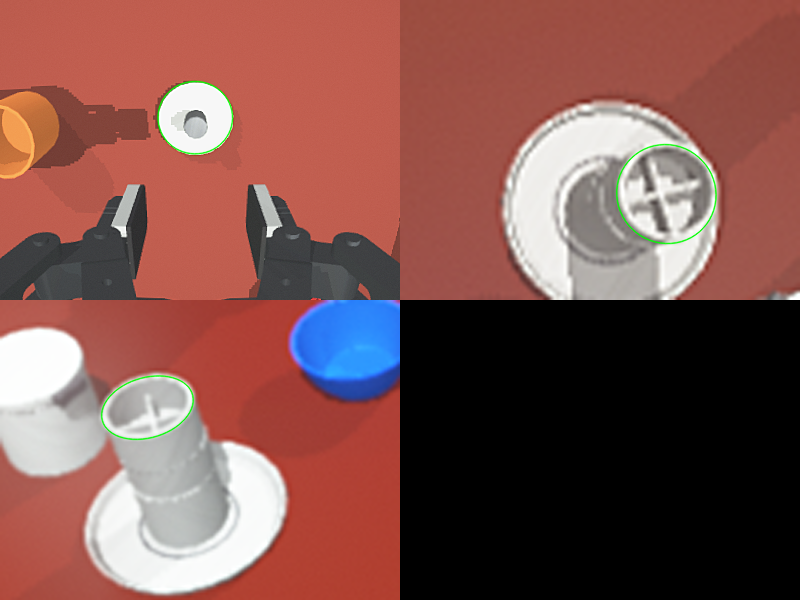

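The tray is seated (scene panel 148,407), and the lid matches at (195,118). I'll grip the knob.

>>> {"method": "play_rows", "body": {
  "deltas": [0.7,-0.2,60,0,0,0,0.5,0.7,-0.2,115,0,0,0,0.5,0.7,-0.2,135,0,0,0,0.5,0.7,-0.2,141,0,0,0,0.5,0.7,-0.2,141,0,0,0,0,0.7,-0.2,141,0,0,0,0,0.7,-0.2,141,0,0,0,0,0.7,-0.2,141,0,0,0,0]
}}

```text
clock: 23.6
eef_pos: [592.5, 120.4, 18.1]
tool_rot: [3.138, -0.001, 1.571]
force: [-0.5, 0.4, 6.8]
width: 15.7
gripper_force: 59.1
```

```bash
python3 d.py 597.3,-347.7,200
```

```text
[592.5 120.4  18.1] [ 3.1381e+00 -9.0000e-04  1.5707e+00] [-0.5  0.4  6.8] 15.7 23.6
[ 597.3 -347.7  200. ] [-467.9    5.5 -182.3] [ 0.0035 -0.0009 -0.0001]
```

>>> {"method": "play_rows", "body": {
  "deltas": [0,0,-60,0,0,0,0,0,0,-120,0,0,0,0,0,0,-170,0,0,0,0,-467,5,-184,0,0,0,0,-467,5,-184,0,0,0,0,-467,5,-184,0,0,0,0,-467,5,-184,0,0,0,0,-467,5,-184,0,0,0,0,-467,5,-184,0,0,0,0,-467,5,-184,0,0,0,0]
}}

```text
clock: 24.85
eef_pos: [595.3, -319.7, 200.0]
tool_rot: [3.141, 0.0, 1.571]
force: [0.8, 1.0, -0.5]
width: 15.6
gripper_force: 58.7
```

```bash
python3 d.py 597.3,-346.8,200
```

```text
[ 595.3 -319.7  200. ] [3.1408e+00 5.0000e-04 1.5706e+00] [ 0.8  1.  -0.5] 15.6 24.85
[ 597.3 -346.8  200. ] [-27.1   2.    0.1] [ 0.0008  0.0005 -0.0002]
```

>>> {"method": "play_rows", "body": {
  "deltas": [-20,2,0,0,0,0,0,-20,2,0,0,0,0,0,-20,2,25,0,0,0,0,-20,2,45,0,0,0,0,-20,2,48,0,0,0,0,-20,2,48,0,0,0,0,-20,2,48,0,0,0,0]
}}

```text
clock: 25.72
eef_pos: [598.4, -337.4, 152.2]
tool_rot: [3.14, 0.001, 1.571]
force: [0.4, -0.4, -1.2]
width: 15.6
gripper_force: 58.7
```

```bash
python3 d.py 597.3,-346.8,137.1
```

```text
[ 598.4 -337.4  152.2] [3.1401e+00 5.0000e-04 1.5709e+00] [ 0.4 -0.4 -1.2] 15.6 25.725
[ 597.3 -346.8  137.1] [-9.4 -1.1 15.1] [0.0015 0.0005 0.0002]
```

>>> {"method": "play_rows", "body": {
  "deltas": [-9.4,-0.8,0,0,0,0,0,-9.4,-0.8,0,0,0,0,0,-9.4,-0.8,3,0,0,0,0,-9.4,-0.8,3,0,0,0,0]
}}

```text
clock: 26.22
eef_pos: [596.7, -346.6, 147.8]
tool_rot: [-3.141, -0.001, 1.571]
force: [-0.1, 0.0, -0.9]
width: 15.4
gripper_force: 58.7
```

```bash
python3 d.py 597.3,-346.8,137.1
```

```text
[ 596.7 -346.6  147.8] [-3.141e+00 -5.000e-04  1.571e+00] [-0.1  0.  -0.9] 15.4 26.225
[ 597.3 -346.8  137.1] [-0.2  0.6 10.7] [-0.0006 -0.0005  0.0002]
```

>>> {"method": "play_rows", "body": {
  "deltas": [-0.2,0.5,4,0,0,0,0,-0.2,0.5,7,0,0,0,0,-0.2,0.5,9,0,0,0,0,-0.2,0.5,10.5,0,0,0,0,-0.2,0.5,11.5,0,0,0,0,-0.2,0.5,11.5,0,0,0,0]
}}

```text
clock: 26.98
eef_pos: [597.5, -347.1, 137.1]
tool_rot: [3.141, 0.0, 1.571]
force: [0.2, -0.1, 2.7]
width: 15.4
gripper_force: 59.0
```

>>> {"method": "play_rows", "body": {
  "deltas": [0,0,0,0,0,0,0.6,0,0,0,0,0,0,0.6,0,0,0,0,0,0,0.6,0,0,-40,0,0,0,0.6,0,0,-90,0,0,0,0.6,0,0,-110,0,0,0,0.6,0,0,-110,0,0,0,0.6]
}}

```text
clock: 27.85
eef_pos: [598.4, -347.3, 248.6]
tool_rot: [3.138, 0.002, 1.571]
force: [0.6, 0.4, -0.9]
width: 50.9
gripper_force: 0.0
```

>>> {"method": "play_rows", "body": {
  "deltas": [300,0,0,0,0,0,0.6,300,0,0,0,0,0,0.6,300,0,0,0,0,0,0.6,300,0,0,0,0,0,0.6,300,0,0,0,0,0,0.6,300,0,0,0,0,0,0.6,300,0,0,0,0,0,0.6]
}}

```text
clock: 28.72
eef_pos: [596.7, -47.9, 245.4]
tool_rot: [-3.139, 0.001, 1.571]
force: [-1.4, -0.7, -0.2]
width: 51.4
gripper_force: 0.0
```

```bash
python3 d.py; python3 look.py s4 591.6,119.5,12,[126,131]
```

```text
[596.7 -47.9 245.4] [-3.1394e+00  9.0000e-04  1.5708e+00] [-1.4 -0.7 -0.2] 51.4 28.725
```

View pics/s4.png

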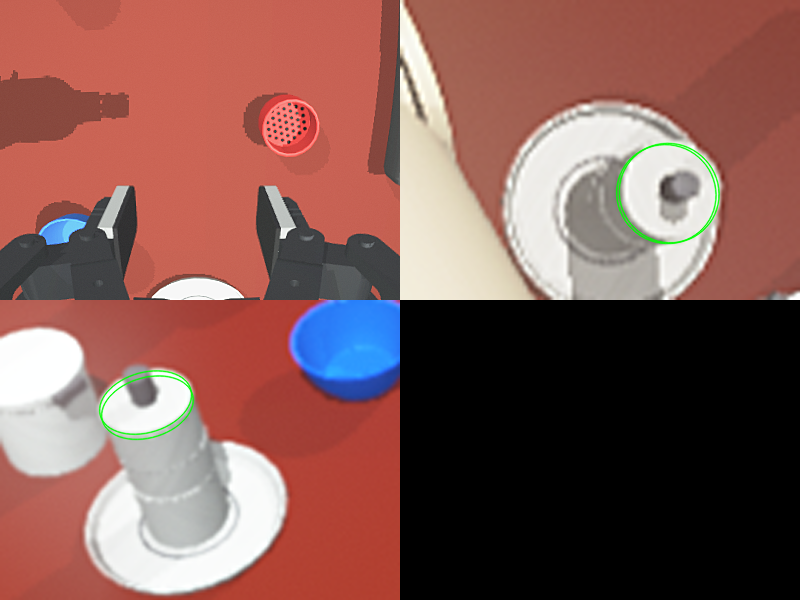

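The lid is level on the tray (scene panel 146,405). The tower stands centred in the ring, and nothing else has moved.

```bash
python3 -c "from cell import finish_job;print(finish_job())"
```

```text
the job is handed in; nothing more can be done
None
```

The spice sifter stands on the middle of the plate: pot, sieve, tray and lid, each seated at its expected height. The hand is clear, I saw no sign that the bowls, canister or ladle were touched, and the job was handed in at about 29 s on the robot's clock.

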